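# Put the colour-coded carving tools back in their rests

### The arm

A 6-joint arm with a two-finger parallel gripper is mounted at the origin on a cart in front of the work surface, level with it; the furniture and walls round the work are solid. World frame = base frame: x ahead of the robot, y to its left, z up, the work surface at z = 0. Lengths are in mm, angles in degrees, forces in N, time in s.
With the tool pointing down it reaches from about 325 to 925 mm from the base axis. Payload 3.1 kg.
Tool frame: the origin (TCP) lies at the very end of the fingers, on their centre line; the grasp point (between the pads) lies grasp_offset behind it (grasp_offset is the distance from the TCP to the grasp point, in mm); z points along the fingers, x is the direction in which the jaws open and shut, and the axes are right-handed (so a half turn about z gives the same grasp; the last joint's range is limited). The gripper opens to 85 mm and grips with 20 to 120 N. Pads are 22 mm wide; open, the fingers measure 114 mm over their backs; the gripper's body (76 mm by 85 mm) begins 54 mm behind the grasp point. The pads swing forward as they close: fully open they stand 13 mm farther back than shut.
Start: joints at [-77.475, 12.427, 92.441, -0, 75.132, -6.429], TCP at [203.021, -591.119, 231.3] pointing down, gripper open.
Joint ranges: [-157.48, 157.48], [-44.54, 120.13], [17.64, 146.25], [-64.5, 244.5], [7.68, 150.69], [-147.95, 147.95]. Speed limits (degrees/s): [159.86, 159.86, 180, 180, 180, 180].

### API

Orientations are given as [roll, pitch, yaw] about the fixed x, y, z axes, in that order (R = Rz(yaw) Ry(pitch) Rx(roll)).
In Python, from station import * gives the robot as it stands. Calls block until the motion is done:
- goto(position, orientation): joint-space move of the TCP to a pose.
- move_l(position, attitude=None, speed=150): straight line of the TCP; attitude=None keeps the orientation; speed is the mean speed in mm/s.
- move_j(angles): joint-space move.
- grip(opening, squeeze=None): finger opening in mm; squeeze is the grip in N (None keeps the last); returns when the fingers have stopped.
- wait(seconds).
- solve_ik(position, orientation): joint angles nearest the present ones, or None.
- get_obs(): the state.
- get_image(name): name is "side" or "top"; returns the picture (384x512x3 uint8, red, green, blue); there is no depth.
- get_calibration(name): a dict with "fx", "fy", "cx", "cy" (pixels), "R" (3x3) and "t" (3): a world point X has camera coordinates R X + t. Camera axes: x right, y down, z forward; pixel columns grow to the right and rows downward; lengths in mm; the calibration is good to about 2 mm. A picture is of the moment at which its call begins. get_calibration takes no time and is no camera call.
A pose or a line that the arm cannot do raises Unreachable and nothing moves.
- sign_off(): hands the job in, once; it reports no verdict.
Trained networks look in the newest picture that a camera, given by its name, has taken for a name from the list of things; names that differ only in an ending like _2 or _b are one class to them, and where a whole thing is asked for, a point or a joint stands for the part that bears it (a point fixed in the world has none). Each returns a list of dicts, best first, with "score" (0 to 1); they miss things now and then, are a little off and sometimes report something else, mostly with a low value. They report only what shows in the picture. A call takes as long as a camera call.
- spot_in(name, camera): "extent" ([centre column, centre row, width, height] in pixels, round what is visible of it).
- regions_of(name, camera): "region" (384x512 bool, what is visible of it) and "extent" ([centre column, centre row, width, height] in pixels, round what is visible of it).
The state is a dict: "t": time; "joint_pos": joint angles; "qvel": joint speeds; "effort": joint torques, N m; "tcp_pos": TCP position; "ee_rot": TCP orientation; "wrist_force": force on the tool from outside, world axes, zero at the start; "moment": the same for the moment, N m; "grip_width": finger opening in mm.
Only numpy, scipy, OpenCV 4.12 (cv2) and the standard library are available. Lean on these libraries where they do the work, as an engineer would, in place of code of your own. Each camera call takes 0.05 s, during which the arm holds its last target.

### The job

Put the three slim carving tools with red, blue and black plastic handles away: lay each one along the tool rest whose end has the colour of its handle, down in both notches, with the handle at the coloured end. Centre each tool along its rest and let go of it. Leave the red pencil, the black marker pen and the gouge with the wooden handle where they lie.

Things in the scene. Friction and masses are not known exactly. Their poses are not given: they have to be found in the camera images.
- tool_red: slim carving tool, 197 mm long: rear half a dark red handle (12 mm wide and high, y -98 to 0 mm), front half a thin steel blade (4 wide, 6 high, y 0 to +98). Loose, 35 g, flat on the table, handle roughly towards the robot. Origin: mid-length, underside; +y points to the blade tip. It balances when gripped across the handle at y = -35 mm.
- tool_blue: slim carving tool, 194 mm long: rear half a dark blue handle (12 mm wide and high, y -97 to 0 mm), front half a thin steel blade (4 wide, 6 high, y 0 to +97). Loose, 35 g, flat on the table, handle roughly towards the robot. Origin: mid-length, underside; +y points to the blade tip. It balances when gripped across the handle at y = -35 mm.
- tool_black: slim carving tool, 196 mm long: rear half a black handle (12 mm wide and high, y -98 to 0 mm), front half a thin steel blade (4 wide, 6 high, y 0 to +98). Loose, 35 g, flat on the table, handle roughly towards the robot. Origin: mid-length, underside; +y points to the blade tip. It balances when gripped across the handle at y = -35 mm.
- rest_red: fixed plywood board 220 x 60 x 8 mm, red at one end. Origin: middle of the red end edge (nearer the robot), table height; +x along the board. 12 mm thick, 28 mm high cross blocks at x = 42 (red) and 165 mm (brown), each with a notch at y = 0: floor 16 mm wide, 14 mm up, flaring to 32 at the top. A tool in place: middle at x = 110 mm, underside 14 mm up, handle in the red notch.
- rest_blue: fixed plywood board 220 x 60 x 8 mm, blue at one end. Origin: middle of the blue end edge (nearer the robot), table height; +x along the board. 12 mm thick, 28 mm high cross blocks at x = 42 (blue) and 165 mm (brown), each with a notch at y = 0: floor 16 mm wide, 14 mm up, flaring to 32 at the top. A tool in place: middle at x = 110 mm, underside 14 mm up, handle in the blue notch.
- rest_black: fixed plywood board 220 x 60 x 8 mm, black at one end. Origin: middle of the black end edge (nearer the robot), table height; +x along the board. 12 mm thick, 28 mm high cross blocks at x = 42 (black) and 165 mm (brown), each with a notch at y = 0: floor 16 mm wide, 14 mm up, flaring to 32 at the top. A tool in place: middle at x = 110 mm, underside 14 mm up, handle in the black notch.
- pencil: red pencil, 7 x 160 x 6 mm, red along its whole length. Loose bystander; it stays where it lies. Origin: middle of its length, underside; y along its length.
- pen: black marker pen, 13 x 138 x 16 mm, black along its whole length. Loose bystander; it stays where it lies. Origin: middle of its length, underside; y along its length.
- gouge: carving gouge with a thick brown wooden handle, 23 x 224 x 23 mm. Loose bystander; it stays where it lies. Origin: middle of its length, underside; y along its length.

How it is judged:
By the outcome, as a careful person would: the job done as asked, in the order asked, and still so for the second after the job is handed in, with the robot touching nothing.
It also fails if it takes over 77 s, if anything falls off the work surface, if the arm or the gripper's body presses on something with over 40 N, if the wrist force passes 120 N, or if a joint passes its speed limit or range.

## Working session

There is one attempt and no reset: what is moved stays moved. The work goes in short steps, each a Python script; the robot and the scene stay as the last script left them, time stands still between calls to the robot, and variables do not carry over. Pictures are saved under pics/ and viewed, and the job is handed in when it is done.

```bash
ls; mkdir -p pics; python3 - <<'E'
from station import *
import cv2
o=get_obs();print(o)
for c in ("top","side"):
    im=get_image(c);cv2.imwrite(f"pics/{c}0.png",im[:,:,::-1])
    print(c,get_calibration(c))
E
```

```text
pics
{'t': 0.0, 'joint_pos': array([-7.74764643e+01,  1.24770204e+01,  9.25299032e+01,  1.65070892e-04,
        7.51332635e+01, -6.43039354e+00]), 'qvel': array([ 0.03656162, -0.04326198,  0.06992339, -0.05727884,  0.00344233,
       -0.0812902 ]), 'effort': array([ 7.65270215e-04, -3.96843195e+01, -3.03852296e+01, -9.78343269e-05,
        9.69069544e-03, -8.59948528e-06]), 'tcp_pos': array([ 202.826285  , -590.29339537,  229.95246327]), 'ee_rot': array([-1.79984141e+02,  1.39287332e-01, -7.10460940e+01]), 'wrist_force': array([ 0.51863313, -0.71521753, -0.48464539]), 'moment': array([-0.00859627, -0.00425364, -0.04542827]), 'grip_width': 85.30608272563985}
top {'fx': 451.1466917809161, 'fy': 451.1466917809161, 'cx': 248.29581762610476, 'cy': 187.0901111820883, 'R': array([[ 0.02009984, -0.99973493, -0.01122805],
       [-0.99188843, -0.01852974, -0.12575372],
       [ 0.12551234,  0.0136646 , -0.99199795]]), 't': array([ -40.42091728,  493.46455157, 1209.12921957])}
side {'fx': 437.6838207515549, 'fy': 437.6838207515549, 'cx': 253.45532041755115, 'cy': 193.58993145520475, 'R': array([[ 0.99990842, -0.01046886, -0.00857669],
       [-0.0131509 , -0.60197869, -0.79840385],
       [ 0.00319539,  0.79844352, -0.60206124]]), 't': array([-477.76700224,   35.96161588, 1576.37597184])}
```

View pics/top0.png

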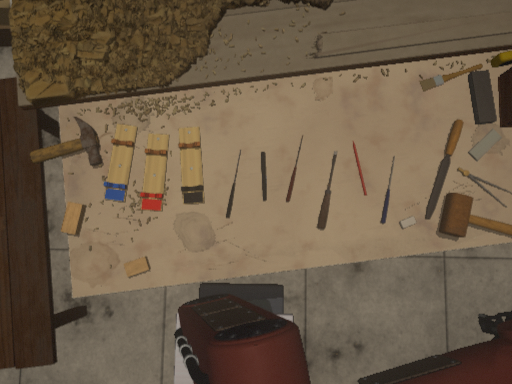

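View pics/side0.png

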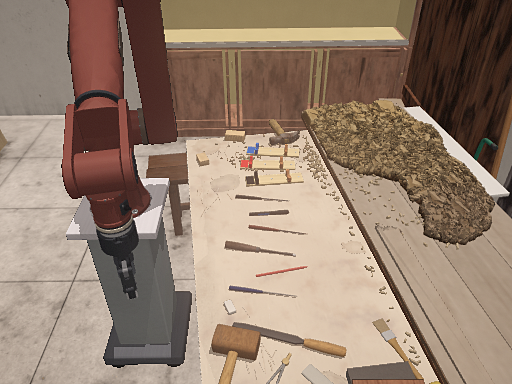

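```bash
cat > h.py <<'E'
from station import *
import numpy as np, cv2
def bp(px,cam,z):
    c=get_calibration(cam);px=np.atleast_2d(px).astype(float)
    d=np.c_[(px[:,0]-c['cx'])/c['fx'],(px[:,1]-c['cy'])/c['fy'],np.ones(len(px))]
    R=np.array(c['R']);o=-R.T@c['t'];w=d@R
    return o+w*((z-o[2])/w[:,2])[:,None]
def pj(X,cam):
    c=get_calibration(cam);p=np.atleast_2d(X)@np.array(c['R']).T+c['t']
    return p[:,:2]/p[:,2:]*[c['fx'],c['fy']]+[c['cx'],c['cy']]
E
python3 - <<'E'
from h import *
import pickle
out={}
for cam in("top","side"):
    get_image(cam)
    for n in "tool_red tool_blue tool_black rest_red rest_blue rest_black pencil pen gouge".split():
        r=regions_of(n,cam);out[n,cam]=r
        for k in r[:3]: 
            p=np.argwhere(k['region'])[:,::-1]
            w=bp(p,cam,4)[:,:2];m=w.mean(0);u,s,v=np.linalg.svd(w-m,full_matrices=False);t=(w-m)@v[0];q=(w-m)@v[1]
            print(cam,n,round(k['score'],2),np.round(k['extent']),len(p),m.round(),'ang',round(np.degrees(np.arctan2(v[0,1],v[0,0])),1),'L',round(np.ptp(t)),'W',round(np.ptp(q)))
pickle.dump(out,open('d.pkl','wb'))
print(get_obs()['t'])
E
```

```text
top tool_red 0.5 [292. 185.  11.  34.] 115 [ 507. -151.] ang 167.8 L 103 W 10
top tool_blue 0.7 [388. 201.   8.  42.] 130 [ 453. -414.] ang 169.1 L 127 W 12
top tool_black 0.73 [231. 202.   9.  29.] 71 [453.  19.] ang 170.7 L 83 W 7
top tool_black 0.63 [156. 173.  30.  77.] 1658 [535. 235.] ang 177.1 L 220 W 65
top rest_red 0.81 [155. 172.  31.  77.] 1680 [537. 235.] ang 177.5 L 222 W 69
top rest_blue 0.7 [122. 163.  34.  78.] 1693 [560. 334.] ang 173.3 L 220 W 69
top rest_black 0.74 [195. 165.  22.  78.] 1609 [556. 132.] ang -174.5 L 220 W 60
top pencil 0.47 [362. 169.  15.  52.] 132 [ 559. -341.] ang -167.6 L 148 W 8
top pen 0.73 [264. 176.   4.  50.] 173 [528. -74.] ang -177.2 L 131 W 12
top gouge 0.61 [325. 190.  18.  76.] 385 [ 459. -247.] ang 169.1 L 220 W 24
side tool_blue 0.65 [255. 288.  51.   7.] 156 [ 457. -409.] ang -10.9 L 148 W 19
side tool_black 0.6 [260. 197.  54.   9.] 132 [470.  22.] ang -9.1 L 187 W 31
side tool_black 0.37 [274. 176.  62.  17.] 613 [559. 140.] ang -173.8 L 223 W 95
side rest_red 0.71 [267. 163.  55.  14.] 588 [535. 244.] ang -3.2 L 219 W 105
side rest_blue 0.7 [271. 153.  54.   9.] 485 [561. 340.] ang -5.5 L 219 W 92
side rest_black 0.9 [275. 178.  60.  18.] 624 [557. 137.] ang -174.2 L 221 W 93
side rest_black 0.65 [261. 249.  72.  14.] 337 [ 467. -241.] ang -13.7 L 226 W 34
side pen 0.44 [268. 213.  39.   6.] 138 [534. -66.] ang -175.4 L 134 W 21
side gouge 0.72 [249. 248.  43.  13.] 261 [ 444. -235.] ang -14.0 L 151 W 34
side gouge 0.48 [273. 151.  53.  16.] 447 [564. 338.] ang -5.4 L 218 W 94
1.1
```

```bash
python3 - <<'E'
import station
print([n for n in dir(station) if not n.startswith('_')], getattr(station,'grasp_offset',None))
import cv2,numpy as np
im=cv2.imread('pics/top0.png')
a=cv2.resize(im[115:215,95:215],None,fx=6,fy=6,interpolation=cv2.INTER_CUBIC);cv2.imwrite('pics/rests.png',a)
t=[im[125:225,x:x+44] for x in(270,368,212)]
cv2.imwrite('pics/tools.png',cv2.resize(np.hstack(t),None,fx=6,fy=6,interpolation=cv2.INTER_CUBIC))
E
```

```text
['Unreachable', 'get_calibration', 'get_image', 'get_obs', 'goto', 'grasp_offset', 'grip', 'move_j', 'move_l', 'regions_of', 'sign_off', 'solve_ik', 'spot_in', 'wait'] 18.700000000000003
```

View pics/rests.png

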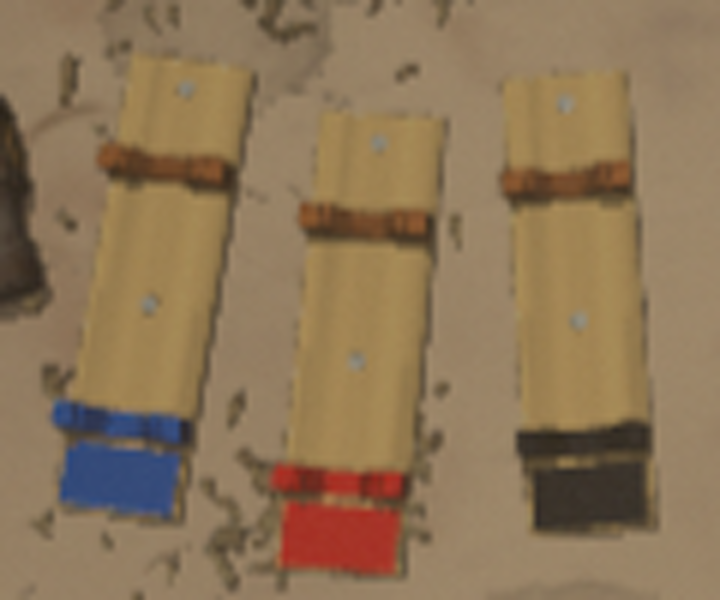

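View pics/tools.png

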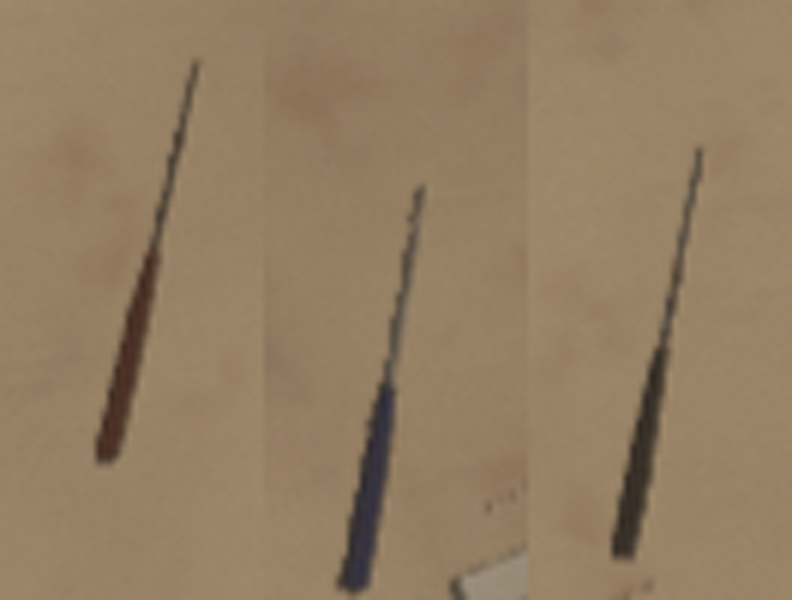

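```bash
cat > fit.py <<'E'
from h import *
from scipy.optimize import minimize
S=8
def boxes_mask(bx,pose,cam,shape=(384,512)):
    x,y,th=pose;c,s=np.cos(th),np.sin(th);m=np.zeros((shape[0]*S//2,shape[1]*S//2),np.uint8)
    for (x0,x1,y0,y1,z0,z1) in bx:
        P=np.array([[a,b,z] for a in(x0,x1) for b in(y0,y1) for z in(z0,z1)],float)
        W=np.c_[x+c*P[:,0]-s*P[:,1],y+s*P[:,0]+c*P[:,1],P[:,2]]
        p=(pj(W,cam)+.5)*S/2
        cv2.fillConvexPoly(m,cv2.convexHull(np.round(p*16).astype(np.int32)),1,shift=4)
    return cv2.resize(m.astype(np.float32),(shape[1],shape[0]),interpolation=cv2.INTER_AREA)
REST=[(0,220,-30,30,0,8),(36,48,-30,-16,0,28),(36,48,16,30,0,28),(36,48,-30,30,0,14),(159,171,-30,-16,0,28),(159,171,16,30,0,28),(159,171,-30,30,0,14)]
def tool(L): return [(-L/2,0,-6,6,0,12),(0,L/2,-2,2,0,6)]
def fit(bx,target,p0,cam="top"):
    f=lambda p:((boxes_mask(bx,(p[0],p[1],p[2]/100),cam)-target)**2).sum()
    p=np.array([p0[0],p0[1],p0[2]*100])
    for st in(6,2):
        r=minimize(f,p,method='Nelder-Mead',options=dict(initial_simplex=np.vstack([p,p+np.eye(3)*st]),xatol=.05,fatol=.01,maxiter=150));p=r.x
    return np.array([p[0],p[1],p[2]/100]),r.fun
def toolmask(im,x0,x1,y0,y1):
    # coverage of dark tool over the wood in a window
    g=im.astype(np.float32).sum(2);t=np.zeros(g.shape,np.float32)
    w=g[y0:y1,x0:x1];bg=cv2.medianBlur(w.astype(np.uint16),5) if 0 else np.median(w)
    t[y0:y1,x0:x1]=np.clip((bg-w-25)/(bg-170-25),0,1);return t
E
cat > m.py <<'E'
from fit import *
import pickle,json
d=pickle.load(open('d.pkl','rb'));im=cv2.imread('pics/top0.png')
out={}
for n,p0 in dict(rest_red=(427,230,-.04),rest_blue=(450,347,-.12),rest_black=(447,122,.1)).items():
    for cam in("top","side"):
        r=d[n,cam][0]['region'].astype(np.float32)
        p,e=fit(REST,r,p0,cam);print(n,cam,p[:2].round(1),np.degrees(p[2]).round(2),round(e,1),r.sum())
        if cam=="top":out[n]=p.tolist()
for n,L,p0,w in(('tool_red',197,(545,-160,-.22),(282,308,130,206)),('tool_blue',194,(495,-421,-.19),(380,399,150,226)),('tool_black',196,(495,12,-.17),(222,245,145,222))):
    t=toolmask(im,*w);p,e=fit(tool(L),t,p0);print(n,p[:2].round(1),np.degrees(p[2]).round(2),round(e,1),t.sum())
    out[n]=p.tolist()
json.dump(out,open('p.json','w'))
# overlay
o=cv2.resize(im,None,fx=4,fy=4,interpolation=cv2.INTER_CUBIC)
for n,p in out.items():
    for b in (REST if 'rest' in n else tool(196)):
        P=np.array([[a,c,z] for a in b[:2] for c in b[2:4] for z in b[4:]],float);c,s=np.cos(p[2]),np.sin(p[2])
        W=np.c_[p[0]+c*P[:,0]-s*P[:,1],p[1]+s*P[:,0]+c*P[:,1],P[:,2]]
        cv2.polylines(o,[cv2.convexHull(((pj(W,'top')+.5)*4).astype(np.int32))],True,(0,255,0),1)
cv2.imwrite('pics/ov1.png',o[440:900,380:900]);cv2.imwrite('pics/ov2.png',o[480:920,860:1640])
E
time python3 m.py
```

```text
rest_red top [427.  239.8] -2.49 63.7 1680.0
rest_red side [425.5 247.4] -2.94 29.1 588.0Traceback (most recent call last):
  File "m.py", line 8, in <module>
    p,e=fit(REST,r,p0,cam);print(n,cam,p[:2].round(1),np.degrees(p[2]).round(2),round(e,1),r.sum())
        ~~~^^^^^^^^^^^^^^^
  File "fit.py", line 18, in fit
    r=minimize(f,p,method='Nelder-Mead',options=dict(initial_simplex=np.vstack([p,p+np.eye(3)*st]),xatol=.05,fatol=.01,maxiter=150));p=r.x
    res = _minimize_neldermead(fun, x0, args, callback, bounds=bounds,
                               **options)
    fxr = func(xr)
    fx = function(np.copy(x), *(wrapper_args + args))
  File "fit.py", line 15, in <lambda>
    f=lambda p:((boxes_mask(bx,(p[0],p[1],p[2]/100),cam)-target)**2).sum()
                 ~~~~~~~~~~^^^^^^^^^^^^^^^^^^^^^^^^^^^^^
  File "fit.py", line 9, in boxes_mask
    p=(pj(W,cam)+.5)*S/2
       ~~^^^^^^^
  File "h.py", line 9, in pj
    c=get_calibration(cam);p=np.atleast_2d(X)@np.array(c['R']).T+c['t']
ValueError: time passes only in moves, steps and waits

real	0m9.854s
user	0m7.265s
sys	0m1.188s
```

```bash
python3 - <<'E'
from station import *
import pickle
pickle.dump({c:get_calibration(c) for c in("top","side")},open('cal.pkl','wb'))
E
sed -i '2a import pickle\n_C=pickle.load(open("cal.pkl","rb"))\ndef get_calibration(n): return _C[n]' h.py
time python3 m.py
```

```text
rest_red top [427.  239.8] -2.49 63.7 1680.0
rest_red side [425.5 247.4] -2.94 29.1 588.0
rest_blue top [452.3 346.5] -6.62 34.1 1693.0
rest_blue side [450.2 351.1] -5.33 41.7 485.0
rest_black top [448.2 122.5] 5.39 64.4 1609.0
rest_black side [447.4 126.8] 5.41 47.0 624.0
tool_red [ 555.6 -160.2] -12.4 31.0 157.56757
tool_blue [ 498.8 -420.8] -10.62 54.8 175.27374
tool_black [506.9  11. ] -9.37 31.7 160.55496
real	0m16.641s
user	0m11.907s
sys	0m3.516s
```

View pics/ov1.png

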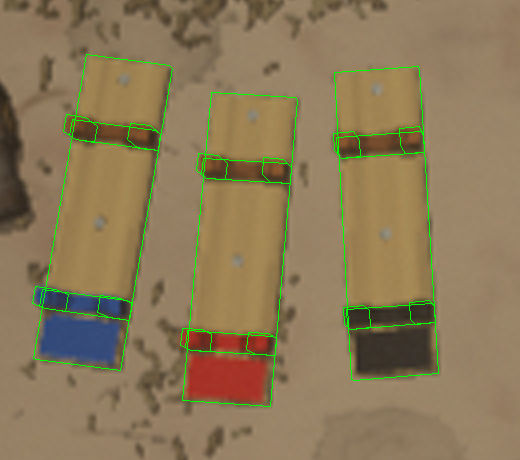

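View pics/ov2.png

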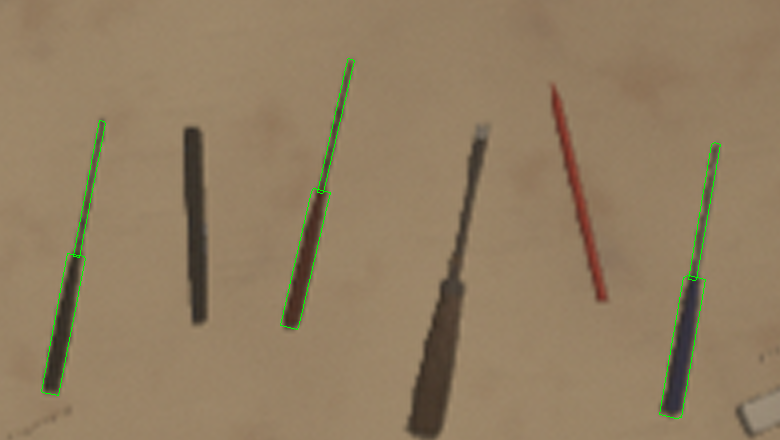

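```bash
cat > act.py <<'E'
from fit import *
import json
P=json.load(open('p.json'))
def at(p,d): return np.array([p[0]+np.cos(p[2])*d,p[1]+np.sin(p[2])*d])
def ori(p): return [180,0,np.degrees(p[2])-90]
def st(m): 
    o=get_obs();print(m,'t',round(o['t'],2),o['tcp_pos'].round(1),o['ee_rot'].round(1),'F',o['wrist_force'].round(1),'w',round(o['grip_width'],1));return o
def pick(n,bias=(0,2),zt=2.0):
    g=at(P[n],-35)+bias;o=ori(P[n])
    goto([*g,90],o);grip(36,30);st('above')
    move_l([*g,15],speed=120);z=st('low')['tcp_pos'][2]
    e=z-15;move_l([*g,zt-e],speed=60);st('down')
    grip(0,30);st('gripped')
    move_l([*g,100],speed=150);st('lifted')
def hover(n,r,bias=(0,2),z=60,speed=None):
    g=at(P[r],75)+bias;goto([*g,z],ori(P[r]));st('hover')
E
python3 - <<'E'
from act import *
pick('tool_red')
for c in("top","side"): cv2.imwrite(f'pics/{c}1.png',get_image(c)[:,:,::-1])
E
```

```text
above t 3.66 [ 521.4 -150.7   90. ] [-180.     0.  -102.4] F [-0.3  0.7 -0.1] w 36.3
low t 4.43 [ 521.9 -150.9   15.4] [-179.9   -0.  -102.4] F [-0.9  0.2  0.8] w 36.0
down t 4.81 [ 520.9 -150.4    1.1] [ 179.9    0.  -102.4] F [ 0.4  0.8 -0.4] w 36.0
gripped t 5.15 [ 521.7 -150.8    1.9] [-180.    -0.  -102.4] F [-0.8  0.3  0.3] w 10.7
lifted t 5.96 [ 520.5 -150.3   99.1] [ 179.9    0.  -102.4] F [ 0.2 -0.2 -0.9] w 9.8
```

```bash
python3 - <<'E'
import cv2,numpy as np
a=cv2.imread('pics/top1.png')[110:260,200:400];b=cv2.imread('pics/side1.png')[130:300,150:350]
cv2.imwrite('pics/l1.png',np.hstack([cv2.resize(a,(400*1,300)),cv2.resize(b,(400,340))[:300]]))
cv2.imwrite('pics/l1a.png',cv2.resize(a,(800,600),interpolation=cv2.INTER_CUBIC))
cv2.imwrite('pics/l1b.png',cv2.resize(b,None,fx=3.5,fy=3.5,interpolation=cv2.INTER_CUBIC))
E
```

```text
(no output)
```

View pics/l1a.png

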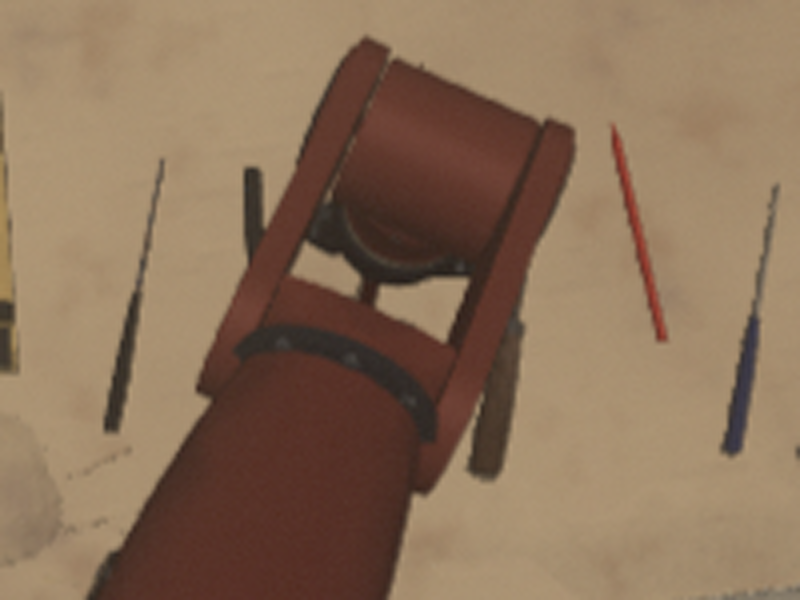

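View pics/l1b.png

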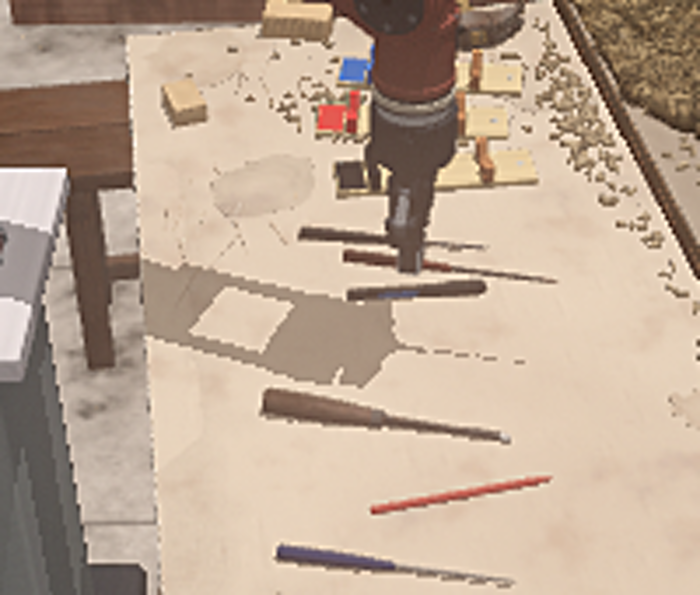

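```bash
python3 - <<'E'
from act import *
# expected from TCP
th=np.radians(-12.4);g=np.array([520.5,-150.3]);u=np.array([np.cos(th),np.sin(th)])
for d,z in((-63.5,97.5+6),(133.5,97.5+3)):
    W=[*(g+u*d),z];print(np.round(W,1),pj(W,'side').round(1))
print(bp([[248.6,203.4]],'side',103.5).round(1),bp([[308.9,210.6]],'side',100.5).round(1))
# tools on table, from side regions vs top
for n in('tool_blue','tool_black'):
    p=P[n]
    for d,z in((-97,6),(97,3)):
        print(n,pj([*at(p,d),z],'side').round(1))
im=cv2.imread('pics/side0.png')
cv2.imwrite('pics/s2.png',cv2.resize(im[180:310,200:340],None,fx=4.5,fy=4.5,interpolation=cv2.INTER_CUBIC))
E
```

```text
[ 458.5 -136.7  103.5] [[247.6 202.8]]
[ 650.9 -179.   100.5] [[308.9 211.1]]
[[ 461.7 -139.9  103.5]] [[ 651.3 -176.7  100.5]]
tool_blue [[228.9 287.4]]
tool_blue [[296.6 297. ]]
tool_black [[235.1 196.2]]
tool_black [[288.2 201.5]]
```

View pics/s2.png

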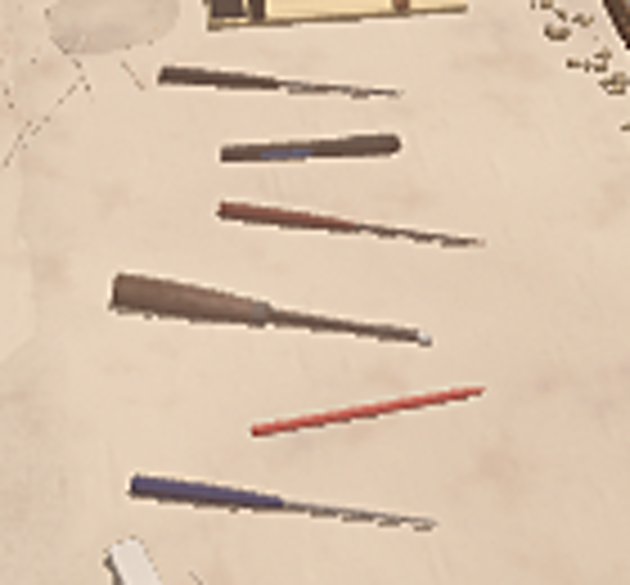

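```bash
python3 - <<'E'
from act import *
im=cv2.imread('pics/side0.png');k=8
o=cv2.resize(im,None,fx=k,fy=k,interpolation=cv2.INTER_CUBIC)
for n in('rest_red','rest_blue','rest_black'):
    p=P[n]
    for b in REST[:3]+REST[4:6]:
        Q=np.array([[a,c,z] for a in b[:2] for c in b[2:4] for z in b[4:]],float);c,s=np.cos(p[2]),np.sin(p[2])
        W=np.c_[p[0]+c*Q[:,0]-s*Q[:,1],p[1]+s*Q[:,0]+c*Q[:,1],Q[:,2]]
        cv2.polylines(o,[cv2.convexHull(((pj(W,'side')+.5)*k).astype(np.int32))],True,(0,255,0),1)
cv2.imwrite('pics/s3.png',o[138*k:192*k,232*k:320*k])
E
```

```text
(no output)
```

View pics/s3.png

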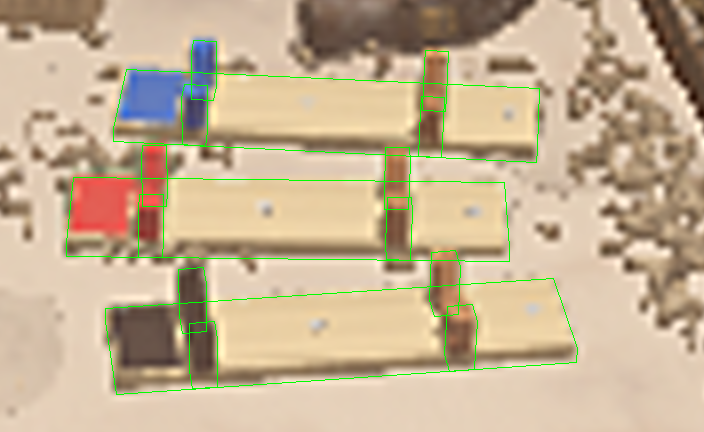

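```bash
python3 - <<'E'
from act import *
hover('tool_red','rest_red',bias=(0,1),z=70)
im=get_image('side')[:,:,::-1];cv2.imwrite('pics/side2.png',im);k=7
p=P['rest_red']
o=cv2.resize(im,None,fx=k,fy=k,interpolation=cv2.INTER_CUBIC)
for d,z in((110-98.5,68+6),(110+98.5,68+3),(110,68+6)):
    q=pj([*(at(p,d)+(0,1)),z],'side')[0];print(q.round(1))
    cv2.drawMarker(o,tuple(int(v) for v in (q+.5)*k),(0,255,0),0,14,1)
cv2.imwrite('pics/s4.png',o[110*k:185*k,220*k:325*k])
E
```

```text
hover t 7.51 [502.5 236.7  70.1] [-180.    -0.   -92.5] F [ 0.2 -0.9 -0.6] w 10.0
[242.7 149.6]
[292.7 150.7]
[267.7 149.8]
```

View pics/s4.png

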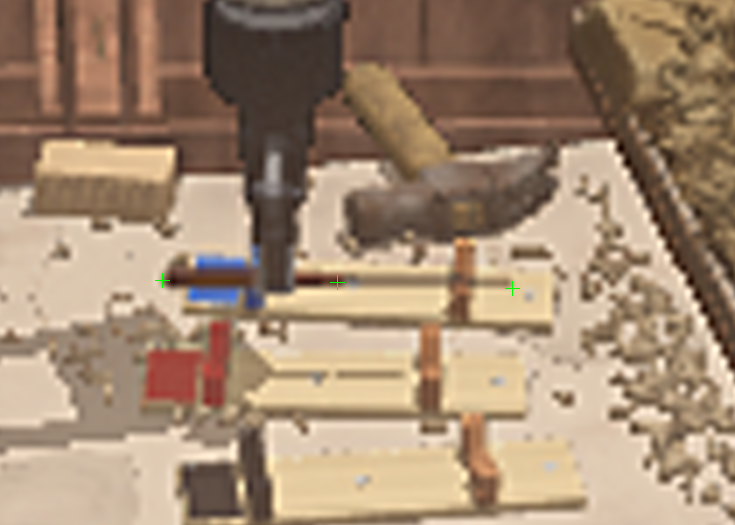

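```bash
cat >> act.py <<'E'
def place(r,bias=(0,1),da=0,zt=16.5,dth=0):
    g=at(P[r],75+da)+bias;o=ori(P[r])
    move_l([*g,35],o,speed=120);st('pre')
    move_l([*g,zt+4],speed=60);st('+4')
    move_l([*g,zt],speed=30);st('down')
    grip(28);st('open')
    move_l([*g,100],speed=120);st('up')
E
python3 - <<'E'
from act import *
place('rest_red',da=-1)
E
```

```text
pre t 8.0 [500.6 236.9  34.4] [179.9  -0.  -92.5] F [ 0.5  0.2 -0.1] w 10.2
+4 t 8.39 [500.5 237.5  20.1] [179.9  -0.  -92.5] F [0.3 0.8 0.3] w 10.2
down t 8.68 [500.8 237.6  16.4] [180.   -0.  -92.5] F [ 0.1 -0.8 -0.4] w 9.9
open t 8.99 [501.2 237.7  16.7] [-180.     0.   -92.5] F [ 0.6 -0.3  0.1] w 28.1
up t 9.84 [500.3 237.4  99.3] [179.9  -0.  -92.5] F [-0.6  0.6 -1. ] w 27.8
```

Plenty of time; now pick the blue one and look at the red one on the way.

```bash
python3 - <<'E'
from act import *
pick('tool_blue',bias=(0,1))
for c in("top","side"): cv2.imwrite(f'pics/{c}3.png',get_image(c)[:,:,::-1])
k=6
a=cv2.imread('pics/top3.png')[115:215,95:215];b=cv2.imread('pics/side3.png')
cv2.imwrite('pics/t3.png',cv2.resize(a,None,fx=6,fy=6,interpolation=cv2.INTER_CUBIC))
cv2.imwrite('pics/s5.png',np.hstack([cv2.resize(b[135:195,235:325],None,fx=4.4,fy=4.4,interpolation=cv2.INTER_CUBIC),cv2.resize(b[215:275,220:310],None,fx=4.4,fy=4.4,interpolation=cv2.INTER_CUBIC)]))
E
```

```text
above t 12.42 [ 464.8 -412.8   90.1] [-180.     0.  -100.6] F [ 0.2 -0.6  0.1] w 35.8
low t 13.19 [ 464.8 -413.9   15.4] [-180.    -0.  -100.6] F [-0.4 -0.1  0.3] w 35.8
down t 13.57 [ 464. -413.    1.] [ 179.9    0.  -100.6] F [0.1 0.  1. ] w 35.9
gripped t 13.9 [ 464.6 -413.7    1.9] [-180.    -0.  -100.6] F [ 0.2  0.7 -0. ] w 10.9
lifted t 14.71 [ 463.8 -412.7   99.1] [ 1.799e+02  1.000e-01 -1.006e+02] F [-0.2  0.1 -0.8] w 11.2
```

View pics/t3.png

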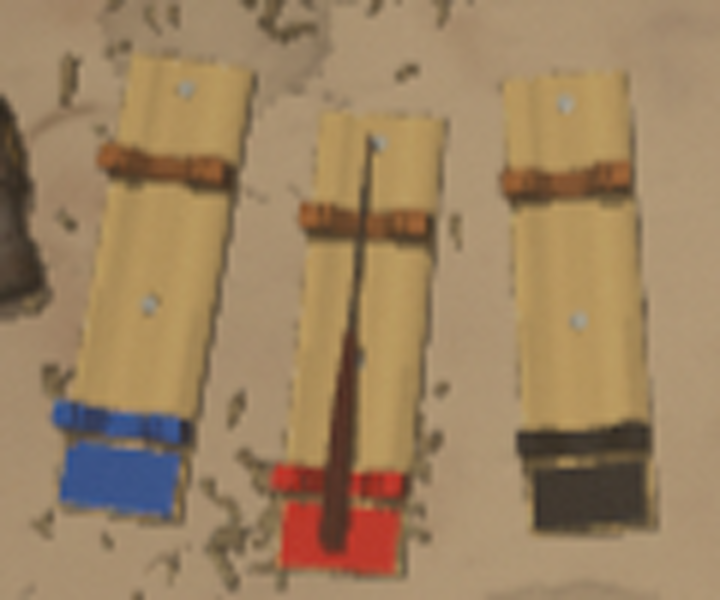

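View pics/s5.png

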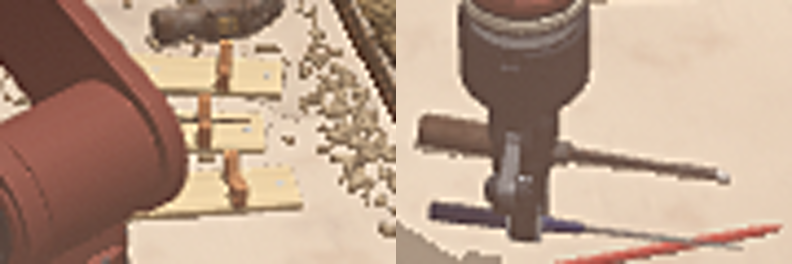

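```bash
cat >> act.py <<'E'
def chk(r,butt,tip):  # pixel positions in top image -> rest frame
    p=P[r];w=np.vstack([bp([butt],'top',20),bp([tip],'top',17)])[:,:2]-p[:2]
    c,s=np.cos(p[2]),np.sin(p[2]);q=w@np.array([[c,-s],[s,c]]);print(r,q.round(1),'mid',q.mean(0).round(1),'len',np.hypot(*(q[1]-q[0])).round(1))
E
python3 - <<'E'
from act import *
f=lambda x,y:((x+.5)/6-.5+95,(y+.5)/6-.5+115)
chk('rest_red',f(333,551),f(372,137))
hover('tool_blue','rest_blue',bias=(0,1),z=70)
im=get_image('side')[:,:,::-1];cv2.imwrite('pics/side4.png',im);k=7
p=P['rest_blue']
o=cv2.resize(im,None,fx=k,fy=k,interpolation=cv2.INTER_CUBIC)
for d,z in((110-97,68+6),(110+97,68+3)):
    q=pj([*(at(p,d)+(0,1)),z],'side')[0]
    cv2.drawMarker(o,tuple(int(v) for v in (q+.5)*k),(0,255,0),0,14,1)
cv2.imwrite('pics/s6.png',o[110*k:185*k,220*k:325*k])
E
```

```text
rest_red [[  9.6   0.4]
 [205.7   0.4]] mid [107.6   0.4] len 196.1
hover t 17.48 [527.5 338.   70.1] [-180.    -0.   -96.7] F [-0.6 -0.3 -0.1] w 11.3
```

View pics/s6.png

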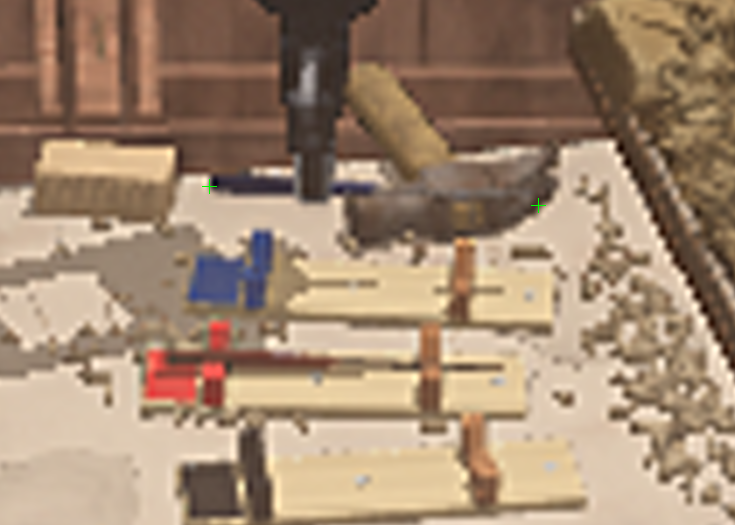

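```bash
python3 - <<'E'
from act import *
place('rest_blue',da=0.5)
pick('tool_black',bias=(0,1))
hover('tool_black','rest_black',bias=(0,1),z=70)
im=get_image('side')[:,:,::-1];cv2.imwrite('pics/side5.png',im);k=7
p=P['rest_black']
o=cv2.resize(im,None,fx=k,fy=k,interpolation=cv2.INTER_CUBIC)
for d,z in((110-98,68+6),(110+98,68+3)):
    q=pj([*(at(p,d)+(0,1)),z],'side')[0]
    cv2.drawMarker(o,tuple(int(v) for v in (q+.5)*k),(0,255,0),0,14,1)
cv2.imwrite('pics/s7.png',o[110*k:185*k,220*k:325*k])
E
```

```text
pre t 17.97 [526.7 338.2  34. ] [ 1.799e+02 -1.000e-01 -9.660e+01] F [-0.   0.4 -1.1] w 11.2
+4 t 18.36 [526.9 338.6  20. ] [179.9  -0.  -96.6] F [-0.5  0.3 -0.8] w 11.2
down t 18.64 [527.2 338.8  16.4] [180.   -0.  -96.6] F [-0.2  0.1 -0.1] w 10.9
open t 18.95 [527.5 338.9  16.7] [-180.     0.   -96.6] F [-0.1 -0.2  0.5] w 28.1
up t 19.8 [526.6 338.5  99.3] [179.9  -0.  -96.6] F [-1.  -0.3  0.2] w 28.1
above t 21.28 [472.8  18.5  90.1] [-180.     0.   -99.3] F [-1.2  0.1  0.1] w 36.2
low t 22.06 [472.9  17.7  15.4] [-180.     0.   -99.4] F [ 0.4  0.9 -0.3] w 36.2
down t 22.43 [471.9  17.8   1.2] [179.9  -0.  -99.4] F [-0.7  0.7  1.3] w 35.9
gripped t 22.77 [472.6  17.6   1.9] [-180.    -0.   -99.4] F [-0.2  0.1 -0.1] w 10.8
lifted t 23.57 [471.5  17.8  99.2] [179.9  -0.  -99.4] F [ 0.5 -0.5 -0.7] w 10.5
hover t 24.15 [521.4 130.9  68.1] [179.8  -0.  -84.5] F [-0.2 -0.4  0.2] w 10.6
```

View pics/s7.png

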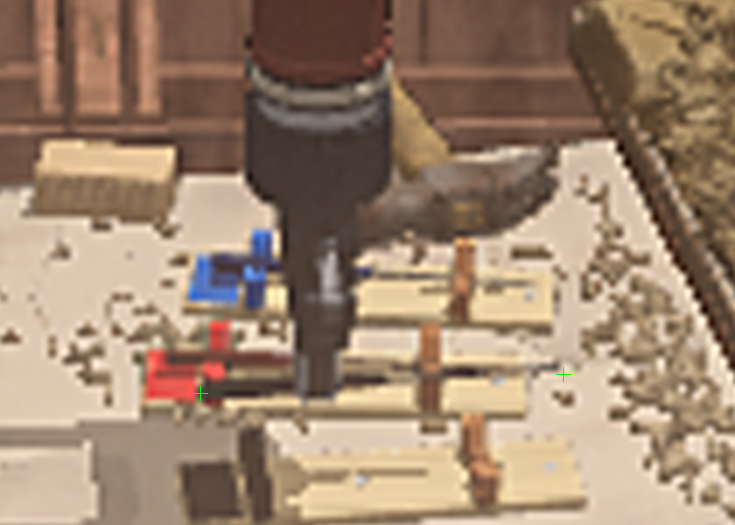

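```bash
python3 - <<'E'
from act import *
place('rest_black',da=0.5)
goto([400,-350,230],[180,0,-100]);st('away')
for c in("top","side"): cv2.imwrite(f'pics/{c}6.png',get_image(c)[:,:,::-1])
a=cv2.imread('pics/top6.png')[115:215,95:215];b=cv2.imread('pics/side6.png')
cv2.imwrite('pics/t6.png',cv2.resize(a,None,fx=6,fy=6,interpolation=cv2.INTER_CUBIC))
cv2.imwrite('pics/s8.png',cv2.resize(b[135:195,232:325],None,fx=8,fy=8,interpolation=cv2.INTER_CUBIC))
E
```

```text
pre t 24.64 [522.8 129.7  34.7] [179.9  -0.  -84.7] F [ 0.8 -0.6  0.1] w 10.6
+4 t 25.03 [522.9 130.5  20.1] [179.9  -0.  -84.6] F [-0.1 -0.3 -0.1] w 11.1
down t 25.32 [523.2 130.6  16.3] [180.    0.  -84.6] F [ 0.9  0.2 -0.2] w 10.6
open t 25.62 [523.5 130.6  16.7] [-180.    -0.   -84.6] F [-0.8 -0.1  0. ] w 28.4
up t 26.48 [522.6 130.5  99.3] [179.9  -0.  -84.6] F [-0.8  0.1 -0.8] w 28.0
away t 28.33 [ 400.3 -349.1  229.5] [ 1.80e+02  1.00e-01 -9.99e+01] F [-0.4  0.5 -0.6] w 28.2
```

View pics/t6.png

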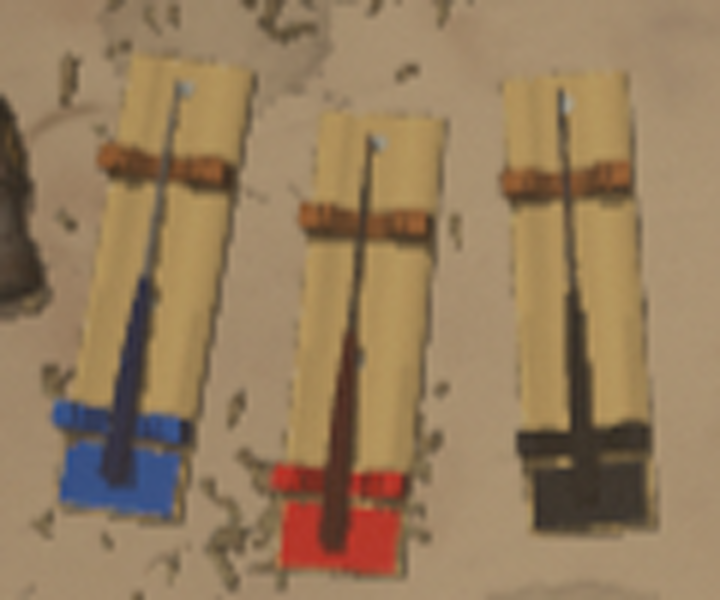

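View pics/s8.png

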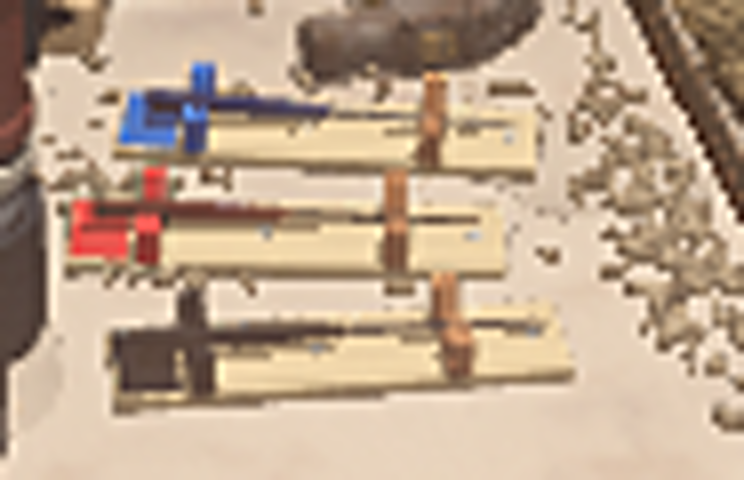

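View pics/top6.png

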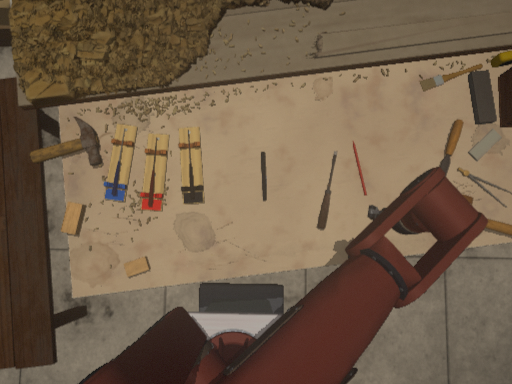

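```bash
python3 - <<'E'
from act import *
f=lambda x,y:((x+.5)/6-.5+95,(y+.5)/6-.5+115)
chk('rest_red',f(333,551),f(372,137))
chk('rest_blue',f(118,487),f(180,86))
chk('rest_black',f(588,512),f(562,90))
# image-relative check: block centres (hand-read brown block top/coloured block top) and junction
i=lambda r,d,z:((pj([*at(P[r],d),z],'top')[0]-[95,115]+.5)*6-.5).round(0)
for r in('rest_red','rest_blue','rest_black'): print(r,'butt',i(r,11.5,20),'tip',i(r,208.5,17),'junc',i(r,110,26),'block mids top',i(r,42,28),i(r,165,28),'ends',i(r,0,8),i(r,220,8))
E
```

```text
rest_red [[  9.6   0.4]
 [205.7   0.4]] mid [107.6   0.4] len 196.1
rest_blue [[ 12.6  -4.2]
 [204.6   0.4]] mid [108.6  -1.9] len 192.0
rest_black [[  8.7  -0.6]
 [209.5   0.4]] mid [ 1.091e+02 -1.000e-01] len 200.8
rest_red butt [334. 547.] tip [373. 131.] junc [350. 334.] block mids top [336. 479.] [360. 217.] ends [338. 574.] [380. 112.]
rest_blue butt [109. 488.] tip [182.  78.] junc [141. 278.] block mids top [115. 421.] [160. 162.] ends [112. 515.] [192.  60.]
rest_black butt [586. 506.] tip [563.  92.] junc [572. 294.] block mids top [580. 439.] [565. 177.] ends [591. 533.] [564.  73.]
```

```bash
python3 - <<'E'
import cv2,numpy as np
a=cv2.imread('pics/top0.png').astype(int);b=cv2.imread('pics/top6.png').astype(int)
for n,(x0,x1,y0,y1) in dict(pen=(255,272,145,206),gouge=(314,342,148,232),pencil=(350,370,138,198)).items():
    print(n,np.abs(a-b)[y0:y1,x0:x1].sum(2).max())
from station import *
print(sign_off(),get_obs()['t'])
E
```

```text
pen 46
gouge 58
pencil 41
the job is handed in; nothing more can be done
the job is handed in; nothing more can be done
```

I put the red, blue and black carving tools away in that order, each on the rest of its own colour with the handle at the coloured end, then let go and moved the arm clear. I handed the job in shortly after 28 s of the 77 s allowed.

- **In the notches:** In the last top and side pictures, all three tools lie down in both notches.
- **Centring:** The top camera puts the middles at about 107.6 mm (red), 108.6 mm (blue) and 109.1 mm (black) along the rests. The target is 110 mm, and I trust these readings to about 2 mm. I saw the small shortfalls and left them.
- **Check that disagreed:** My fit of the blue rest put its tool's handle end 4 mm to one side, which doesn't fit in that notch. In the picture the tool is centred between the blocks, so I put it down to a 1° error in my fit of that rest.
- **Bystanders:** The pen, pencil and gouge showed only small brightness differences (no visible shift) between the first and last top pictures.
- **Forces:** The wrist force readings I took all stayed under 2 N.

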